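Free the drying post and put the bottle on it upside down

ROBOT

A 7-joint arm with a two-finger parallel gripper is mounted at the origin on a cart in front of the work surface, level with it; the furniture and walls round the work are solid. World frame = base frame: x ahead of the robot, y to its left, z up, the work surface at z = 0. Lengths are in m, angles in rad, forces in N, time in s.
With the tool pointing down it reaches from about 0.425 to 0.875 m from the base axis. Payload 8.4 kg.
Tool frame: the origin (TCP) lies on the mounting face of the last link; the fingertips stand 182 mm ahead of it and the grasp point (between the pads) lies 164 mm ahead of it (manip.tips_ahead is the distance from the TCP to the fingertips, in m); z points along the fingers, y is the line along which they close (so a half turn about z gives the same grasp; the last joint's range is limited). The gripper opens to 87 mm and grips with 3 to 60 N. Pads are 19 mm wide; open, the fingers measure 117 mm over their backs; the gripper's body (75 mm by 190 mm) begins 51 mm behind the grasp point.
Start: joints at [1.231, 0.333, 0.04, 1.465, -0.013, 1.343, -0.059], TCP at [0.155, -0.631, 0.405] pointing down, gripper open.
Joint ranges: [-2.58, 2.58], [-0.38, 2.09], [-1.3, 1.39], [0.25, 2.4], [-1.5, 4.64], [0.08, 2.09], [-2.65, 2.65]. Speed limits (rad/s): [2.22, 2.22, 2.79, 2.79, 3.14, 3.14, 3.14].

INTERFACE

Orientations are given as a unit quaternion [w, x, y, z].
In Python, from cell import manip gives the robot as it stands. The module is installed in compiled form; this text tells all that it offers.
- The arm moves only by the tool play_rows, never from a script. Its argument "plan" is a list of rows, each a list of 3 entries, a list of its own where there are three numbers: the shift along the tool's x, y, z normalised to -1 to 1, where 1 is 0.025 m, then the turn, a rotation vector about the tool's x, y, z normalised to -1 to 1, where 1 is 4 degrees, then the opening in per cent of the stroke, from 0 (shut) to 100 (fully open). In form: [[[dx, dy, dz], [rx, ry, rz], claw], ...]. A call has 1 to 20 rows; each row shifts and turns the commanded pose from where the row before left it, along the tool's axes as they then stand; what a row does not reach is not made up. A row lasts 1/10 s, in which the tool goes at most 50 mm and 8.59 degrees, less where a joint would pass 70% of its speed; a pose out of reach is approached as far as the arm can. A call with a number of a shift or a turn outside -1 to 1 is refused whole. A call with a gripper value outside its range is refused whole. The fingers move at their own pace and stop on an object; "grip_force" is the grip in N (left out, the last holds). Time passes only in rows, so rows that do not move let the fingers close. It gives the time, the measured TCP pose, the force, the opening and the grip force at its end, in the units of the state.
- manip.state(): the state, without advancing time (a new reading comes with each control period).
- manip.get_image(name): name is "scene" or "top" or "wrist"; returns a dict with "frame" (384x512x3 uint8, blue, green, red), "camera_matrix" (3x3 intrinsics, pixels), "rvec" (rotation vector, rad) and "tvec" (3), from world to camera coordinates, as OpenCV has them. Camera axes: x right, y down, z forward; pixel columns grow to the right and rows downward; lengths in m; the calibration is good to about 2 mm. A picture is of the moment at which its call begins. There is no depth.
- manip.hand_in(): hands the job in; it is judged then, once.
Trained networks look in a picture, given as the dict that the camera call returned (one of the last four; its "shot" number tells which), for a name from the list of things; names that differ only in an ending like _2 or _b are one class to them, and where a whole thing is asked for, a point or a joint stands for the part that bears it (a point fixed in the world has none). Each returns a list of dicts, best first, with "confidence" (0 to 1); they miss things now and then, are a little off and sometimes report something else, mostly with a low value. They report only what shows in the picture. A call takes as long as a camera call.
- manip.silhouettes(picture, query): "mask" (384x512 bool, what is visible of it).
- manip.mark_of(picture, query): "centre" ([x, y, z] in m, in world coordinates, good to about 4 mm: a listed point, or the origin of a listed thing).
The state is a dict: "t": time; "joint_positions": joint angles; "dq": joint speeds; "effort": joint torques, N m; "ee_pos": TCP position; "eef_rot": TCP orientation; "wrist_force": force on the tool from outside, world axes, zero at the start; "moment": the same for the moment, N m; "width": finger opening in m; "grasp_force": force on a finger pad.
Only numpy, scipy, OpenCV 4.12 (cv2) and the standard library are available. Lean on these libraries where they do the work, as an engineer would, in place of code of your own. Each camera call takes 0.05 s, during which the arm holds its last target. There are 200 camera calls.

TASK

Take the orange roll of tape off the drying post and lay it flat on the middle of the low striped box. Then pick up the blue bottle that lies on the desk, turn it mouth down and lower it over the post until its rim rests on the drip tray; do not drop it onto the stand. Leave the other things on the desk where they are.

Things in the scene. Friction and masses are not known exactly. Their poses are not given: they have to be found in the camera images.
- stand: Drying stand, fixed: a round grey drip tray 130 mm across, top 8 mm above the desk (edge rim 3 mm higher), with an upright white post in its centre, 22 mm in diameter with a domed tip 75 mm above the desk. Origin: centre of the tray's underside, at desk height; z up.
- post_tip (a point): The tip of the post, on its axis, 75 mm above the desk.
- tray_center (a point): The point on the post's axis at the height of the tray's top (8 mm above the desk), where the centre of the bottle's mouth must end.
- tape: Roll of orange packing tape on a cardboard core: a ring 94 mm outside, 74 mm inside diameter (wall 10 mm), 44 mm tall, 0.09 kg. It starts flat on the tray with the post standing up through its hole, up to 9 mm off centre. Origin: on its axis at its underside; z up along its axis.
- card_box: Low closed box, light grey top and black and white striped sides, fixed to the desk: 115 mm along its x, 155 mm along its y, flat top 45 mm above the desk. Origin: middle of its underside; z up.
- bottle: Blue hollow eight-sided bottle, 140 mm long, 0.15 kg, lying on one flat, mouth roughly to the left (+y). Origin: on the lowest flat, half way along; z up; x to the mouth; axis 28 mm above. From closed base (x -70): body 105 mm long, 56 mm across flats (two stand upright at its sides), shoulder 15, round neck 20 long, 44 outside, 36 inside.
- bottle_mouth (a point): Centre of the bottle's mouth (36 mm opening; a white band surrounds the neck behind it), on its axis in the plane of the rim; its x axis points out of the mouth. The bottle is hollow for 132 mm from here, wider inside than the neck.
- bottle_base (a point): Centre of the outside of the bottle's closed base, 140 mm from the mouth.
- stapler: Black stapler, 191 mm long and 57 mm tall, a bystander at the back left. Origin at the middle of its underside.
- stamp: Wooden hand stamp, 66 mm tall, a bystander at the back. Origin at the middle of its underside.
- remote: Black remote control, 193 x 46 x 19 mm, a bystander at the near edge of the desk. Origin at the middle of its underside.

How it is judged:
On the way, in this order (a step that is already met when the one before it is completed fails the run):
1. the tape lies flat on the striped box, let go (x of tape in the frame of card_box between -0.04 and 0.04 m and y of tape in the frame of card_box between -0.055 and 0.055 m and height (world z) of tape between 0.04 and 0.05 m and angle between tape's own z axis and vertical below 0.12 rad and contact force between the fingers and tape below 0.2 N and linear speed of tape below 0.05 m/s), for 0.2 s.
2. the bottle, mouth down, surrounds the upper part of the post (angle between bottle's own x axis and vertical above 2.8 rad and horizontal distance between bottle_mouth and post_tip below 0.02 m and z of bottle_mouth in the frame of post_tip below -0.005 m), for 0.1 s.
At the end, for the whole second after the job is handed in: Bottle mouth down on the tray around the post, at rest: axis within 0.1 rad of vertical, mouth centre within 12 mm of the post's axis, rim within 5 mm of the tray top. Tape at rest, flat (0.12 rad) on the striped box, its centre within 40 mm of the box's middle in x and 55 mm in y (angle between bottle's own x axis and vertical above 3.04 rad and horizontal distance between bottle_mouth and tray_center below 0.012 m and z of bottle_mouth in the frame of tray_center between -0.004 and 0.005 m and x of tape in the frame of card_box between -0.04 and 0.04 m and y of tape in the frame of card_box between -0.055 and 0.055 m and height (world z) of tape between 0.04 and 0.05 m and angle between tape's own z axis and vertical below 0.12 rad and linear speed of each of bottle, tape below 0.03 m/s); the robot touches nothing.
It fails at once if the bottle is let go high over the stand and falls (faster than 0.6 m/s, a fall of about 2 cm) (linear speed of bottle above 0.6 m/s and contact force between the fingers and bottle below 0.3 N and horizontal distance between bottle_mouth and tray_center below 0.08 m).
It fails at once if the stapler is pushed more than 30 mm away (distance of stapler from where it was at the start of the episode above 0.03 m).
It fails at once if the stamp is pushed more than 30 mm away (distance of stamp from where it was at the start of the episode above 0.03 m).
It fails at once if the remote is pushed more than 30 mm away (distance of remote from where it was at the start of the episode above 0.03 m).
It also fails if it takes over 64 s, if anything falls off the work surface, if the arm or the gripper's body presses on something with over 40 N, if the wrist force passes 120 N, or if a joint passes its speed limit or range.

## Working session

There is one attempt and no reset: what is moved stays moved. The work goes in short steps, Python scripts to look and compute and a tool call to move; the robot and the scene stay as the last step left them, time stands still between calls to the robot, and variables do not carry over. Pictures are saved under pics/ and viewed, at most 10 in all, crops included, and the job is handed in when it is done.

Besides the shell and the picture viewer there is one more tool, called after ">>>" as name([rows], argument=value, ...), one row to a line, values as JSON. play_rows: Moves the arm, as the interface text tells. Scaled input: -1 to 1 covers 0.025 m each way for a shift and 4 degrees each way for a turn. Its arguments: {"type":"object","properties":{"plan":{"type":"array"},"grip_force":{"type":"number"}},"required":["plan"]}

```bash
mkdir -p pics; cat > h.py <<'E'
import numpy as np, cv2
from cell import manip
from scipy.spatial.transform import Rotation as R
def st():
    s=manip.state(); q=s["eef_rot"]; Rm=R.from_quat([q[1],q[2],q[3],q[0]])
    return s,np.array(s["ee_pos"]),Rm
def show(): 
    s,p,r=st(); print("t",round(s["t"],2),"p",p.round(4),"w",round(s["width"],4),"gf",s["grasp_force"],"F",np.round(s["wrist_force"],1)); print("R",r.as_matrix().round(3).tolist())
def marks(cam,names):
    im=manip.get_image(cam)
    for n in names:
        try:
            print(cam,n,[(np.round(d["centre"],4).tolist(),round(d["confidence"],2)) for d in manip.mark_of(im,n)[:2]])
        except Exception as e: print(n,e)
    return im
def ray(im,uv):
    K=np.array(im["camera_matrix"]);Rc=cv2.Rodrigues(np.array(im["rvec"],float))[0];t=np.array(im["tvec"],float).ravel()
    d=Rc.T@np.linalg.inv(K)@np.array([uv[0],uv[1],1.]); return -Rc.T@t,d
def atz(im,uv,z):
    o,d=ray(im,uv); return o+d*(z-o[2])/d[2]
def proj(im,P):
    return cv2.projectPoints(np.array(P,float).reshape(-1,3),np.array(im["rvec"],float),np.array(im["tvec"],float),np.array(im["camera_matrix"]),None)[0].reshape(-1,2)
E
python3 - <<'E'
from h import *
show()
N=["stand","post_tip","tape","card_box","bottle","bottle_mouth","bottle_base","stapler","stamp","remote"]
a=marks("scene",N);b=marks("top",N)
f=np.hstack([a["frame"],b["frame"]]);cv2.imwrite("pics/1.png",cv2.resize(f,(800,300),interpolation=cv2.INTER_AREA))
cv2.imwrite("pics/2.png",b["frame"])
E
```

```text
t 0.0 p [ 0.155  -0.6311  0.4039] w 0.0872 gf 0.0 F [-0.3 -0.4 -0.8]
R [[0.971, 0.238, -0.0], [0.238, -0.971, 0.001], [-0.0, -0.002, -1.0]]
scene stand [([0.5377, 0.2878, -0.0001], 0.69)]
scene post_tip [([0.5335, 0.2856, 0.0759], 0.89), ([0.4561, -0.3399, 0.0325], 0.53)]
scene tape [([0.5408, 0.2903, 0.0085], 0.65)]
scene card_box [([0.5631, 0.0208, 0.0008], 0.8), ([0.5334, 0.2846, 0.0748], 0.28)]
scene bottle [([0.4858, -0.2798, -0.0042], 0.72)]
scene bottle_mouth [([0.5149, -0.2137, 0.0257], 0.94)]
scene bottle_base [([0.4548, -0.3434, 0.0345], 0.85)]
scene stapler []
scene stamp [([0.7628, -0.019, -0.0014], 0.42)]
scene remote [([0.3921, -0.0264, -0.0022], 0.92)]
top stand [([0.5355, 0.2861, -0.0046], 0.56)]
top post_tip [([0.535, 0.2904, 0.0758], 0.78)]
top tape [([0.5332, 0.2893, 0.012], 0.87), ([0.5336, 0.2874, -0.0022], 0.31)]
top card_box [([0.5615, 0.0203, 0.0034], 0.82)]
top bottle [([0.4864, -0.2782, 0.0047], 0.66), ([0.3887, -0.0274, -0.0007], 0.58)]
top bottle_mouth [([0.523, -0.2175, 0.0304], 0.86)]
top bottle_base [([0.4555, -0.3371, 0.0276], 0.8)]
top stapler [([0.7353, 0.3134, -0.0056], 0.63), ([0.5336, 0.2862, -0.0023], 0.5)]
top stamp [([0.7661, -0.0207, -0.0035], 0.5)]
top remote []
```

View pics/1.png

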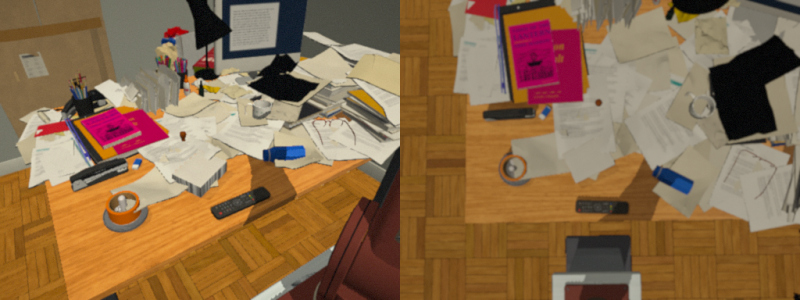

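View pics/2.png

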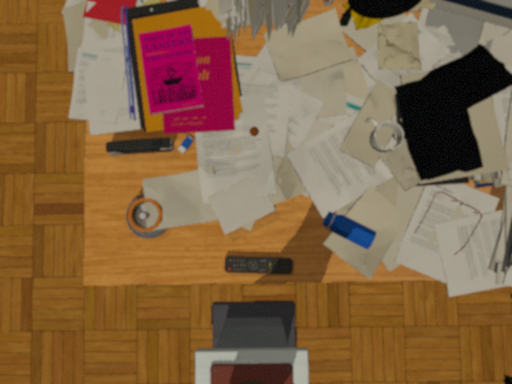

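The top view shows the tape on its stand at about (145,215), the box blending in with the papers near (240,205), and the bottle at (350,230). The two cameras' network marks agree to within a few mm. I'll swing the arm toward the stand.

>>> play_rows([
  [[1,-0.04,-0.1],[0,0,-0.568],100],
  [[1,-0.04,-0.1],[0,0,-0.568],100],
  [[1,-0.04,-0.1],[0,0,-0.568],100],
  [[1,-0.04,-0.1],[0,0,-0.568],100],
  [[1,-0.04,-0.1],[0,0,-0.568],100],
  [[1,-0.04,-0.1],[0,0,-0.568],100],
  [[1,-0.04,-0.1],[0,0,-0.568],100],
  [[1,-0.04,-0.1],[0,0,-0.568],100],
  [[1,-0.04,-0.1],[0,0,-0.568],100],
  [[1,-0.04,-0.1],[0,0,-0.568],100],
  [[1,-0.04,0],[0,0,-0.568],100],
  [[1,-0.04,0],[0,0,-0.568],100],
  [[1,-0.04,0],[0,0,-0.568],100],
  [[1,-0.04,0],[0,0,-0.568],100],
  [[1,-0.04,0],[0,0,-0.568],100],
  [[1,-0.04,0],[0,0,-0.568],100],
  [[1,-0.04,0],[0,0,-0.568],100],
  [[1,-0.04,0],[0,0,-0.568],100],
  [[1,-0.04,0],[0,0,-0.568],100],
  [[1,-0.04,0],[0,0,-0.568],100],
])

```text
t: 3.1
ee_pos: [0.5418, -0.3315, 0.4298]
eef_rot: [0.0, 0.869, 0.496, 0.0]
wrist_force: [0.5, 0.5, 0.4]
width: 0.0868
grasp_force: 0.0
```

```bash
python3 - <<'E'
from h import *
show(); print(manip.state()["joint_positions"])
im=marks("wrist",["bottle","bottle_mouth","bottle_base"]); print(ray(im,(256,192)))
E
```

```text
t 3.1 p [ 0.5418 -0.3315  0.4298] w 0.0868 gf 0.0 F [0.5 0.5 0.4]
R [[0.509, 0.861, 0.0], [0.861, -0.509, -0.0], [0.0, 0.0, -1.0]]
[ 0.71773075  0.31147497 -0.30500853  1.45231306  0.09365681  1.39208818
 -0.1237595 ]
wrist bottle [([0.4849, -0.2807, 0.0024], 0.71)]
wrist bottle_mouth [([0.517, -0.2151, 0.028], 0.83)]
wrist bottle_base [([0.4493, -0.3396, 0.0231], 0.6)]
(array([ 0.58130454, -0.2631727 ,  0.41129149]), array([-0.15341979, -0.23259236, -0.96051174]))
```

>>> play_rows([
  [[1,-0.04,0],[0,0,-0.568],100],
  [[1,-0.04,0],[0,0,-0.568],100],
  [[1,-0.04,0],[0,0,-0.568],100],
  [[1,-0.04,0],[0,0,-0.568],100],
  [[1,-0.04,0],[0,0,-0.568],100],
  [[1,-0.04,0],[0,0,-0.568],100],
  [[1,-0.04,0],[0,0,-0.568],100],
  [[1,-0.04,0],[0,0,-0.568],100],
  [[1,-0.04,0],[0,0,-0.568],100],
  [[1,-0.04,0],[0,0,-0.568],100],
  [[1,-0.04,0],[0,0,-0.568],100],
  [[1,-0.04,0],[0,0,-0.568],100],
  [[1,-0.04,0],[0,0,-0.568],100],
  [[1,-0.04,0],[0,0,-0.568],100],
  [[1,-0.04,0],[0,0,-0.568],100],
  [[1,-0.04,0],[0,0,-0.568],100],
  [[1,-0.04,0],[0,0,-0.568],100],
  [[1,-0.04,0],[0,0,-0.568],100],
  [[1,-0.04,0],[0,0,-0.568],100],
  [[1,-0.04,0],[0,0,-0.568],100],
])

```text
t: 5.3
ee_pos: [0.5987, 0.1525, 0.4298]
eef_rot: [-0.0, 0.61, 0.793, 0.0]
wrist_force: [-0.7, -0.3, -0.7]
width: 0.0866
grasp_force: 0.0
```

>>> play_rows([
  [[1,-0.04,0],[0,0,-0.568],60],
  [[1,-0.04,0],[0,0,-0.568],60],
  [[1,-0.04,0],[0,0,-0.568],60],
  [[1,-0.04,0],[0,0,-0.568],60],
  [[1,-0.04,0.2],[0,0,-0.568],60],
  [[0,0,0],[0,0,0],60],
  [[0,0,0],[0,0,0],60],
])

```text
t: 6.0
ee_pos: [0.5528, 0.2678, 0.4244]
eef_rot: [-0.0, 0.529, 0.849, -0.0]
wrist_force: [-0.2, -0.8, 0.3]
width: 0.0526
grasp_force: 0.0
```

```bash
python3 - <<'E'
from h import *
show(); print(np.round(manip.state()["joint_positions"],2))
im=marks("wrist",["tape","post_tip"])
cv2.imwrite("pics/3.png",im["frame"])
for z,n in ((0.052,"tape"),):
    m=manip.silhouettes(im,n)[0]["mask"].astype(np.uint8)
    print(m.sum(), proj(im,[[.5355,.2875,.075],[.537,.290,.052]]))
E
```

```text
t 6.0 p [0.5528 0.2678 0.4244] w 0.0526 gf 0.0 F [-0.2 -0.8  0.3]
R [[-0.441, 0.898, -0.0], [0.898, 0.441, -0.0], [-0.0, -0.0, -1.0]]
[ 0.05  0.34 -0.73  1.5   0.22  1.39 -0.23]
wrist tape []
wrist post_tip [([0.5343, 0.2856, 0.077], 0.71)]
2257 [[253.53906167 154.22995905]
 [256.10935743 149.59476958]]
```

View pics/3.png

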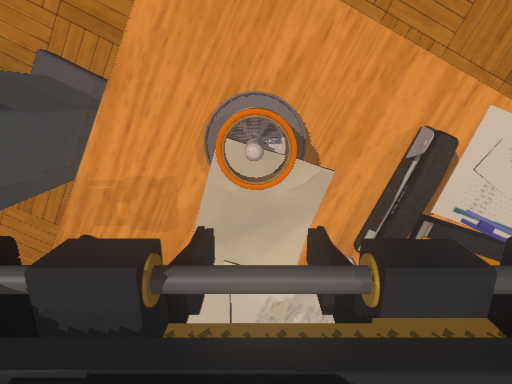

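The wrist view shows the ring at about (256,149) and the post tip at about (254,151), so they are nearly concentric. Next I'll fit the ring.

```bash
python3 - <<'E'
from h import *
im=manip.get_image("wrist"); f=im["frame"]
hsv=cv2.cvtColor(f,cv2.COLOR_BGR2HSV)
m=((hsv[...,1]>200)&(hsv[...,2]>140)&(hsv[...,0]<14)).astype(np.uint8); m[:90]=0;m[210:]=0;m[:,:190]=0;m[:,320:]=0
n,l,s,c=cv2.connectedComponentsWithStats(m); k=1+s[1:,4].argmax(); m=(l==k).astype(np.uint8)
cs,_=cv2.findContours(m,cv2.RETR_EXTERNAL,cv2.CHAIN_APPROX_NONE)
e=cv2.fitEllipse(cv2.convexHull(max(cs,key=len))); print(e)
T=atz(im,e[0],0.052); P=atz(im,(254.5,151),0.075); print("tape",T,"post",P, "diam", np.linalg.norm(atz(im,(e[0][0]+e[1][0]/2,e[0][1]),.052)-T)*2)
s,p,r=st(); 
for n,q in(("tape",T),("post",P),("post net",np.array([.535,.2873,.075]))): print(n,"tool frame mm",(r.inv().apply(q-p)*1000).round(1))
E
```

```text
((265.025146484375, 114.00971221923828), (5.994274139404297, 24.149150848388672), 107.11520385742188)
tape [0.53019318 0.32790325 0.052     ] post [0.53634656 0.28917202 0.075     ] diam 0.0066325248035709865
tape tool frame mm [ 66.3   5.7 372.7]
post tool frame mm [ 28.7  -5.7 349.7]
post net tool frame mm [ 27.6  -7.7 349.7]
```

>>> play_rows([
  [[0.55,0.78,0],[0,0,0],28],
  [[0.55,0.78,0],[0,0,0],28],
  [[0,0,1],[0,0,0],28],
  [[0,0,1],[0,0,0],28],
  [[0,0,1],[0,0,0],28],
  [[0,0,1],[0,0,0],28],
  [[0,0,1],[0,0,0],28],
  [[0,0,0],[0,0,0],28],
  [[0,0,0],[0,0,0],28],
], grip_force=30)

```text
t: 7.15
ee_pos: [0.5768, 0.3082, 0.3002]
eef_rot: [-0.0, 0.53, 0.848, -0.0]
wrist_force: [-0.3, 0.7, 0.2]
width: 0.0245
grasp_force: 0.0
```

```bash
python3 - <<'E'
from h import *
show()
im=marks("wrist",["tape","post_tip"]); s,p,r=st()
f=im["frame"].copy()
a=np.linspace(0,6.28,60)
for c,z,rad in(((.537,.2905),.052,.047),((.537,.2905),.052,.037),((.5355,.288),.075,.003)):
    for q in proj(im,np.c_[c[0]+rad*np.cos(a),c[1]+rad*np.sin(a),0*a+z]): cv2.circle(f,tuple(int(v) for v in q),0,(0,255,0),-1)
g=p+r.apply([0,0,.182]); 
for d in(-.012,.012):
    q=proj(im,[g+r.apply([0,d,0])])[0]; cv2.circle(f,tuple(int(v) for v in q),3,(255,0,255),1)
cv2.imwrite("pics/4.png",f)
E
```

```text
t 7.15 p [0.5768 0.3082 0.3002] w 0.0245 gf 0.0 F [-0.3  0.7  0.2]
R [[-0.438, 0.899, -0.0], [0.899, 0.438, -0.0], [0.0, -0.0, -1.0]]
wrist tape []
wrist post_tip [([0.5375, 0.2865, 0.0763], 0.77)]
```

View pics/4.png

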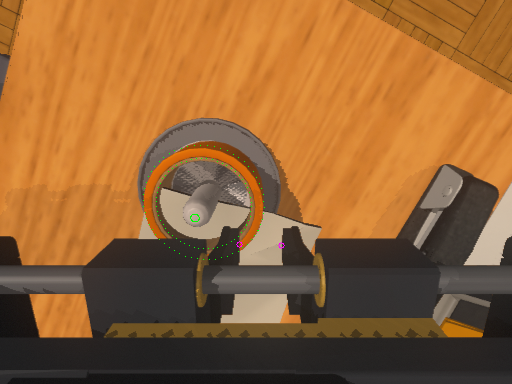

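The overlay's post tip fits exactly at (195,216), and the ring fits to within about 4 mm. The finger clearances hold, so I'm going down.

>>> play_rows([
  [[-0.1,0,0.6],[0,0,0],28],
  [[0,0,0.6],[0,0,0],28],
  [[0,0,0.6],[0,0,0],28],
  [[0,0,0.6],[0,0,0],28],
  [[0,0,0.6],[0,0,0],28],
  [[0,0,0.6],[0,0,0],28],
  [[0,0,0.2],[0,0,0],28],
  [[0,0,0],[0,0,0],28],
  [[0,0,0],[0,0,0],5],
  [[0,0,0],[0,0,0],5],
  [[0,0,0],[0,0,0],5],
  [[0,0,0],[0,0,0],5],
  [[0,0,0],[0,0,0],5],
])

```text
t: 8.6
ee_pos: [0.5777, 0.3065, 0.2055]
eef_rot: [0.0, 0.53, 0.848, 0.0]
wrist_force: [-0.7, -1.0, 5.7]
width: 0.009
grasp_force: 29.4
```

>>> play_rows([
  [[0,0,-0.3],[0,0,0],5],
  [[0,0,-0.6],[0,0,0],5],
  [[0,0,-0.8],[0,0,0],5],
  [[0,0,-0.8],[0,0,0],5],
  [[0,0,-0.8],[0,0,0],5],
  [[0,0,-0.8],[0,0,0],5],
  [[0,0,-0.4],[0,0,0],5],
  [[0,0,0],[0,0,0],5],
])

```text
t: 9.4
ee_pos: [0.5778, 0.3067, 0.3194]
eef_rot: [0.001, 0.53, 0.848, 0.001]
wrist_force: [0.3, -0.4, -0.8]
width: 0.0092
grasp_force: 29.4
```

>>> play_rows([
  [[-0.9,-0.34,0],[0,0,0],5],
  [[-0.92,-0.34,0],[0,0,0],5],
  [[-0.92,-0.34,0],[0,0,0],5],
  [[-0.92,-0.34,0],[0,0,0],5],
  [[-0.92,-0.34,0],[0,0,0],5],
  [[-0.92,-0.34,0],[0,0,0],5],
  [[-0.92,-0.34,0],[0,0,0],5],
  [[-0.92,-0.34,0],[0,0,0],5],
  [[-0.92,-0.34,0],[0,0,0],5],
  [[-0.92,-0.34,0],[0,0,0],5],
  [[-0.92,-0.34,0],[0,0,0],5],
  [[0,0,0],[0,0,0],5],
  [[0,0,0],[0,0,0],5],
])

```text
t: 10.7
ee_pos: [0.6042, 0.0379, 0.3164]
eef_rot: [-0.001, 0.53, 0.848, -0.0]
wrist_force: [0.2, 0.7, -1.2]
width: 0.0091
grasp_force: 29.4
```

```bash
python3 - <<'E'
from h import *
show()
a=marks("scene",["tape","card_box","post_tip"]); b=marks("wrist",["tape","card_box"])
cv2.imwrite("pics/5.png",np.hstack([cv2.resize(a["frame"][150:300,100:350],(500,300)),cv2.resize(b["frame"],(300,225))[:225].copy() if 0 else cv2.copyMakeBorder(cv2.resize(b["frame"],(300,225)),0,75,0,0,cv2.BORDER_CONSTANT)]))
E
```

```text
t 10.7 p [0.6042 0.0379 0.3164] w 0.0091 gf 29.369890397647396 F [ 0.2  0.7 -1.2]
R [[-0.438, 0.899, -0.001], [0.899, 0.438, 0.0], [0.001, -0.001, -1.0]]
scene tape [([0.5675, 0.0207, 0.1181], 0.61)]
scene card_box [([0.5632, 0.0201, 0.0038], 0.57)]
scene post_tip [([0.5308, 0.2882, 0.0748], 0.66)]
wrist tape []
wrist card_box []
```

View pics/5.png

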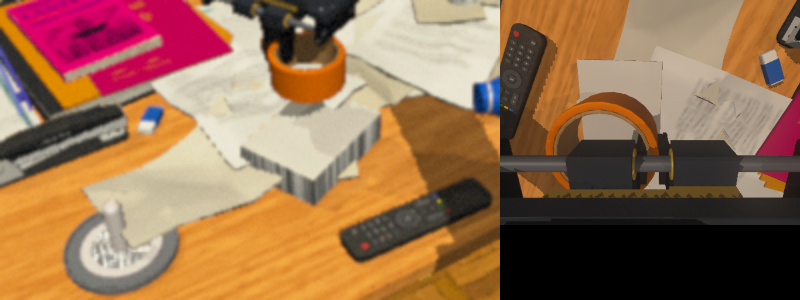

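The tape hangs level over the box, with its centre within about 5 mm of the box's middle. I'm lowering it.

>>> play_rows([
  [[0,0,0.5],[0,0,0],5],
  [[0,0,0.5],[0,0,0],5],
  [[0,0,0.5],[0,0,0],5],
  [[0,0,0.5],[0,0,0],5],
  [[0,0,0.4],[0,0,0],5],
  [[0,0,0.2],[0,0,0],5],
  [[0,0,0.2],[0,0,0],5],
  [[0,0,0.08],[0,0,0],5],
  [[0,0,0],[0,0,0],5],
  [[0,0,0],[0,0,0],5],
])

```text
t: 12.05
ee_pos: [0.6045, 0.0385, 0.2457]
eef_rot: [0.0, 0.53, 0.848, 0.0]
wrist_force: [-0.1, -0.7, -0.8]
width: 0.009
grasp_force: 29.4
```

>>> play_rows([
  [[0,0,0.06],[0,0,0],5],
  [[0,0,0.06],[0,0,0],5],
  [[0,0,0],[0,0,0],5],
  [[0,0,0],[0,0,0],5],
])

```text
t: 12.45
ee_pos: [0.6045, 0.0384, 0.2425]
eef_rot: [0.0, 0.53, 0.848, 0.0]
wrist_force: [-0.2, 0.3, 1.3]
width: 0.0088
grasp_force: 29.4
```

>>> play_rows([
  [[0,0,0.03],[0,0,0],5],
  [[0,0,0],[0,0,0],24],
  [[0,0,0],[0,0,0],24],
  [[0,0,0],[0,0,0],24],
  [[0,0,0],[0,0,0],24],
  [[0,0,-0.4],[0,0,0],24],
  [[0,0,-0.8],[0,0,0],24],
  [[0,0,-1],[0,0,0],24],
  [[0,0,-1],[0,0,0],24],
  [[0,0,-1],[0,0,0],60],
  [[0,0,-1],[0,0,0],100],
  [[0,0,0],[0,0,0],100],
])

```text
t: 13.65
ee_pos: [0.6051, 0.039, 0.3761]
eef_rot: [0.003, 0.53, 0.848, 0.002]
wrist_force: [-0.2, 1.2, 0.2]
width: 0.0377
grasp_force: 0.0
```

```bash
python3 - <<'E'
from h import *
show(); print(np.round(manip.state()["joint_positions"],2))
a=marks("scene",["tape","bottle"]);b=marks("top",["tape","bottle","bottle_mouth","bottle_base"])
E
```

```text
t 13.65 p [0.6051 0.039  0.3761] w 0.0377 gf 0.0 F [-0.2  1.2  0.2]
R [[-0.439, 0.898, 0.006], [0.898, 0.439, 0.0], [-0.002, 0.006, -1.0]]
[ 0.39  0.33 -0.66  1.59  0.21  1.29  0.16]
scene tape [([0.5719, 0.024, 0.0429], 0.55)]
scene bottle [([0.4831, -0.2782, -0.007], 0.95)]
top tape []
top bottle [([0.4869, -0.2754, 0.0], 0.61)]
top bottle_mouth [([0.5169, -0.2145, 0.03], 0.87)]
top bottle_base [([0.4542, -0.3353, 0.0292], 0.68)]
```

```bash
cat >> h.py <<'E'
def plan(target,yaw,n):
    s,p,r=st(); M=r.as_matrix(); y0=np.degrees(np.arctan2(M[1,0],M[0,0])); d=(yaw-y0)
    w=(np.array(target)-p)/n
    print("rz",-d/n/4)
    for k in range(n):
        ps=np.radians(y0+d*k/n); x=np.array([np.cos(ps),np.sin(ps),0]);y=np.array([np.sin(ps),-np.cos(ps),0])
        print([round(w@x/.025,2),round(w@y/.025,2),round(-w[2]/.025,2)],end=" ")
E
python3 - <<'E'
from h import *
plan([.4663,-.3142,.35],62.5,20)
E
```

```text
rz 0.6692405941222003
[np.float64(-0.51), np.float64(-0.56), np.float64(0.04)] [np.float64(-0.54), np.float64(-0.53), np.float64(0.04)] [np.float64(-0.56), np.float64(-0.51), np.float64(0.04)] [np.float64(-0.59), np.float64(-0.48), np.float64(0.04)] [np.float64(-0.61), np.float64(-0.45), np.float64(0.04)] [np.float64(-0.63), np.float64(-0.42), np.float64(0.04)] [np.float64(-0.65), np.float64(-0.39), np.float64(0.04)] [np.float64(-0.66), np.float64(-0.36), np.float64(0.04)] [np.float64(-0.68), np.float64(-0.33), np.float64(0.04)] [np.float64(-0.7), np.float64(-0.3), np.float64(0.04)] [np.float64(-0.71), np.float64(-0.27), np.float64(0.04)] [np.float64(-0.72), np.float64(-0.23), np.float64(0.04)] [np.float64(-0.73), np.float64(-0.2), np.float64(0.04)] [np.float64(-0.74), np.float64(-0.17), np.float64(0.04)] [np.float64(-0.75), np.float64(-0.13), np.float64(0.04)] [np.float64(-0.75), np.float64(-0.1), np.float64(0.04)] [np.float64(-0.75), np.float64(-0.06), np.float64(0.04)] [np.float64(-0.76), np.float64(-0.03), np.float64(0.04)] [np.float64(-0.76), np.float64(0.01), np.float64(0.04)] [np.float64(-0.76), np.float64(0.05), np.float64(0.04)]
```

>>> play_rows([
  [[-0.51,-0.56,0.04],[0,0,0.67],100],
  [[-0.54,-0.53,0.04],[0,0,0.67],100],
  [[-0.56,-0.51,0.04],[0,0,0.67],100],
  [[-0.59,-0.48,0.04],[0,0,0.67],100],
  [[-0.61,-0.45,0.04],[0,0,0.67],100],
  [[-0.63,-0.42,0.04],[0,0,0.67],100],
  [[-0.65,-0.39,0.04],[0,0,0.67],100],
  [[-0.66,-0.36,0.04],[0,0,0.67],100],
  [[-0.68,-0.33,0.04],[0,0,0.67],100],
  [[-0.7,-0.3,0.04],[0,0,0.67],100],
  [[-0.71,-0.27,0.04],[0,0,0.67],100],
  [[-0.72,-0.23,0.04],[0,0,0.67],100],
  [[-0.73,-0.2,0.04],[0,0,0.67],100],
  [[-0.74,-0.17,0.04],[0,0,0.67],100],
  [[-0.75,-0.13,0.04],[0,0,0.67],100],
  [[-0.75,-0.1,0.04],[0,0,0.67],100],
  [[-0.75,-0.06,0.04],[0,0,0.67],100],
  [[-0.76,-0.03,0.04],[0,0,0.67],100],
  [[-0.76,0.01,0.04],[0,0,0.67],100],
  [[-0.76,0.05,0.04],[0,0,0.67],100],
])

```text
t: 16.05
ee_pos: [0.4657, -0.316, 0.3514]
eef_rot: [-0.0, 0.856, 0.517, 0.0]
wrist_force: [0.4, 0.1, 0.9]
width: 0.0873
grasp_force: 0.0
```

```bash
python3 - <<'E'
from h import *
show(); print(np.round(manip.state()["joint_positions"],2))
im=marks("wrist",["bottle","bottle_mouth","bottle_base"]);marks("top",["tape"]);marks("scene",["tape"])
f=im["frame"].copy()
c=np.array([.4857,-.277]);u=np.array([.462,.887]);v=np.array([.887,-.462])
L=[(-.07,-.0285,.028),(.035,-.0285,.028),(.07,0,.05),(.035,.0285,.028),(-.07,.0285,.028)]
q=proj(im,[[*(c+a*u+b*v),z] for a,b,z in L]); cv2.polylines(f,[q.astype(int)],True,(0,255,0),1)
cv2.imwrite("pics/6.png",f)
E
```

```text
t 16.05 p [ 0.4657 -0.316   0.3514] w 0.0873 gf 0.0 F [0.4 0.1 0.9]
R [[0.466, 0.885, -0.0], [0.885, -0.466, 0.0], [0.0, -0.0, -1.0]]
[ 0.81  0.21 -0.34  1.74  0.08  1.2  -0.03]
wrist bottle [([0.4847, -0.2785, 0.001], 0.56)]
wrist bottle_mouth [([0.5147, -0.2153, 0.0255], 0.64)]
wrist bottle_base [([0.4536, -0.339, 0.0233], 0.85)]
top tape [([0.5625, 0.0195, 0.0473], 0.73)]
scene tape [([0.5693, 0.0227, 0.0464], 0.76), ([0.4861, -0.281, -0.0046], 0.27)]
```

View pics/6.png

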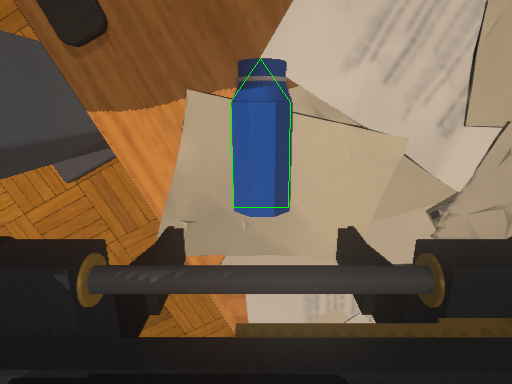

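The outline fits the bottle, with its body at columns 232–292 and its base near row 213. I'm descending and gripping.

>>> play_rows([
  [[0,0,0.9],[0,0,0],100],
  [[0,0,0.9],[0,0,0],100],
  [[0,0,0.9],[0,0,0],100],
  [[0,0,0.9],[0,0,0],100],
  [[0,0,0.9],[0,0,0],100],
  [[0,0,0.9],[0,0,0],100],
  [[0,0,0.6],[0,0,0],100],
  [[0,0,0.35],[0,0,0],100],
  [[0,0,0],[0,0,0],100],
  [[0,0,0],[0,0,0],50],
  [[0,0,0],[0,0,0],50],
  [[0,0,0],[0,0,0],50],
  [[0,0,0],[0,0,0],50],
  [[0,0,0],[0,0,0],50],
], grip_force=40)

```text
t: 17.85
ee_pos: [0.4664, -0.3147, 0.1931]
eef_rot: [0.0, 0.855, 0.518, 0.0]
wrist_force: [-0.9, 0.7, 2.6]
width: 0.0555
grasp_force: 40.0
```

>>> play_rows([
  [[0,0,-0.3],[0,0,0],40],
  [[0,0,-0.6],[0,0,0],40],
  [[0,0,-0.8],[0,0,0],40],
  [[0,0,-0.8],[0,0,0],40],
  [[0,0,-0.8],[0,0,0],40],
  [[0,0,-0.8],[0,0,0],40],
  [[0,0,-0.8],[0,0,0],40],
  [[0,0,-0.8],[0,0,0],40],
  [[0,0,-0.5],[0,0,0],40],
  [[0,0,0],[0,0,0],40],
])

```text
t: 18.85
ee_pos: [0.4667, -0.3146, 0.3502]
eef_rot: [0.002, 0.855, 0.518, 0.001]
wrist_force: [0.8, 0.2, -2.1]
width: 0.0557
grasp_force: 40.0
```

>>> play_rows([
  [[0,0,0],[0,-0.5,0],40],
  [[0,0,0],[0,-1,0],40],
  [[0,0,0],[0,-1,0],40],
  [[0,0,0],[0,-1,0],40],
  [[0,0,0],[0,-1,0],40],
  [[0,0,0],[0,-1,0],40],
  [[0,0,0],[0,-1,0],40],
  [[0,0,0],[0,-1,0],40],
  [[0,0,0],[0,-1,0],40],
  [[0,0,0],[0,-1,0],40],
])

```text
t: 19.85
ee_pos: [0.4661, -0.3142, 0.3468]
eef_rot: [0.169, 0.808, 0.49, -0.28]
wrist_force: [-1.5, -0.3, -1.6]
width: 0.0558
grasp_force: 40.0
```

```bash
python3 -c "
from h import *
show(); print(np.round(manip.state()['joint_positions'],2))"
```

```text
t 19.85 p [ 0.4661 -0.3142  0.3468] w 0.0558 gf 39.96250799624249 F [-1.5 -0.3 -1.6]
R [[0.363, 0.887, -0.286], [0.698, -0.462, -0.547], [-0.618, -0.001, -0.787]]
[ 0.57  0.25 -0.3   1.79  0.74  1.36 -0.47]
```

>>> play_rows([
  [[0,0,0],[0,-1,0],40],
  [[0,0,0],[0,-1,0],40],
  [[0,0,0],[0,-1,0],40],
  [[0,0,0],[0,-1,0],40],
  [[0,0,0],[0,-1,0],40],
  [[0,0,0],[0,-1,0],40],
  [[0,0,0],[0,-1,0],40],
  [[0,0,0],[0,-1,0],40],
  [[0,0,0],[0,-1,0],40],
  [[0,0,0],[0,-1,0],40],
  [[0,0,0],[0,-1,0],40],
  [[0,0,0],[0,-1,0],40],
  [[0,0,0],[0,-0.9,0],40],
  [[0,0,0],[0,0,0],40],
])

```text
t: 21.25
ee_pos: [0.4661, -0.3143, 0.346]
eef_rot: [0.365, 0.606, 0.369, -0.603]
wrist_force: [0.2, 1.2, -1.6]
width: 0.0558
grasp_force: 40.0
```

```bash
python3 -c "
from h import *
show(); print(np.round(manip.state()['joint_positions'],2))
a=marks('scene',['bottle_mouth','bottle_base']);b=marks('top',['bottle_mouth','bottle_base'])"
```

```text
t 21.25 p [ 0.4661 -0.3143  0.346 ] w 0.0558 gf 39.96327489847317 F [ 0.2  1.2 -1.6]
R [[-0.0, 0.887, -0.462], [0.007, -0.462, -0.887], [-1.0, -0.004, -0.006]]
[ 0.34  0.44 -0.18  1.88  1.41  1.85 -0.77]
scene bottle_mouth [([0.3885, -0.4595, 0.2273], 0.5)]
scene bottle_base [([0.5674, 0.0224, 0.0436], 0.42)]
top bottle_mouth [([0.391, -0.4614, 0.236], 0.81)]
top bottle_base [([0.3883, -0.46, 0.3747], 0.96)]
```

>>> play_rows([
  [[0,0.05,-0.4],[-0.25,0,0],40],
  [[0,0.08,-0.86],[-0.517,0,0],40],
  [[0,0.08,-0.86],[-0.517,0,0],40],
  [[0,0.08,-0.86],[-0.517,0,0],40],
  [[0,0.08,-0.86],[-0.517,0,0],40],
  [[0,0.08,-0.86],[-0.517,0,0],40],
  [[0,0.08,-0.86],[-0.517,0,0],40],
  [[0,0.08,-0.86],[-0.517,0,0],40],
  [[0,0.08,-0.86],[-0.517,0,0],40],
  [[0,0.08,-0.86],[-0.517,0,0],40],
  [[0,0.08,-0.86],[-0.517,0,0],40],
  [[0,0.08,-0.86],[-0.517,0,0],40],
  [[0,0.08,-0.86],[-0.517,0,0],40],
  [[0,0.08,-0.86],[-0.517,0,0],40],
  [[0,0.08,-0.86],[-0.517,0,0],40],
  [[0,0.08,-0.86],[-0.517,0,0],40],
  [[0,0.08,-0.86],[-0.517,0,0],40],
  [[0,0.08,-0.86],[-0.517,0,0],40],
])

```text
t: 23.35
ee_pos: [0.5675, 0.044, 0.3503]
eef_rot: [0.536, 0.463, 0.537, -0.458]
wrist_force: [0.2, -1.1, -2.1]
width: 0.0557
grasp_force: 40.0
```

```bash
python3 -c "
from h import *
show(); print(np.round(manip.state()['joint_positions'],2))"
```

```text
t 23.35 p [0.5675 0.044  0.3503] w 0.0557 gf 39.96276013785973 F [ 0.2 -1.1 -2.1]
R [[0.003, 0.988, 0.152], [0.006, 0.152, -0.988], [-1.0, 0.004, -0.006]]
[-0.1   0.49 -0.46  1.83  1.48  1.98 -0.77]
```

>>> play_rows([
  [[0,-0.25,-0.75],[-0.634,0,0],40],
  [[0,-0.21,-0.76],[-0.634,0,0],40],
  [[0,-0.18,-0.77],[-0.634,0,0],40],
  [[0,-0.14,-0.77],[-0.634,0,0],40],
  [[0,-0.11,-0.78],[-0.634,0,0],40],
  [[0,-0.08,-0.78],[-0.634,0,0],40],
  [[0,-0.04,-0.79],[-0.634,0,0],40],
  [[0,0,-0.79],[-0.634,0,0],40],
  [[0,0.03,-0.79],[-0.634,0,0],40],
  [[0,0.06,-0.78],[-0.634,0,0],40],
  [[0,0.1,-0.78],[-0.634,0,0],40],
  [[0,0.13,-0.78],[-0.634,0,0],40],
  [[0,0.17,-0.77],[-0.634,0,0],40],
  [[0,0.2,-0.76],[-0.634,0,0],40],
  [[0,0.24,-0.75],[-0.634,0,0],40],
  [[0,0.27,-0.74],[-0.634,0,0],40],
  [[0,0.3,-0.73],[-0.634,0,0],40],
  [[0,0.33,-0.71],[-0.634,0,0],40],
  [[0,0.36,-0.7],[-0.634,0,0],40],
  [[0,0,0],[0,0,0],40],
])

```text
t: 25.35
ee_pos: [0.3974, 0.3791, 0.3519]
eef_rot: [0.678, 0.203, 0.678, -0.197]
wrist_force: [-0.7, -0.1, -2.8]
width: 0.0557
grasp_force: 40.0
```

```bash
cat > look.py <<'E'
from h import *
import sys
show(); print(np.round(manip.state()['joint_positions'],2))
s,p,r=st(); print("grasp",p+r.apply([0,0,.164]))
a=marks('scene',['bottle_mouth','bottle_base','post_tip']);b=marks('top',['bottle_base','post_tip','tape'])
f=a["frame"]
c=proj(a,[[.5355,.288,.12]])[0].astype(int); x0=max(0,c[0]-90);y0=max(0,c[1]-110)
cv2.imwrite(sys.argv[1],cv2.resize(f[y0:y0+180,x0:x0+200],None,fx=3,fy=3,interpolation=cv2.INTER_CUBIC)); print(x0,y0)
E
python3 look.py pics/7.png
```

```text
t 25.35 p [0.3974 0.3791 0.3519] w 0.0557 gf 39.96289218775928 F [-0.7 -0.1 -2.8]
R [[0.003, 0.542, 0.84], [0.007, 0.84, -0.542], [-1.0, 0.008, -0.002]]
[-0.55  0.49 -0.77  1.94  1.64  1.98 -0.77]
grasp [0.53519472 0.2901998  0.35163979]
scene bottle_mouth []
scene bottle_base []
scene post_tip [([0.532, 0.2856, 0.0763], 0.9)]
top bottle_base [([0.5369, 0.286, 0.3789], 0.7)]
top post_tip [([0.5352, 0.2914, 0.0745], 0.77), ([0.5357, 0.2907, -0.005], 0.74)]
top tape [([0.5608, 0.022, 0.048], 0.58)]
60 126
```

View pics/7.png

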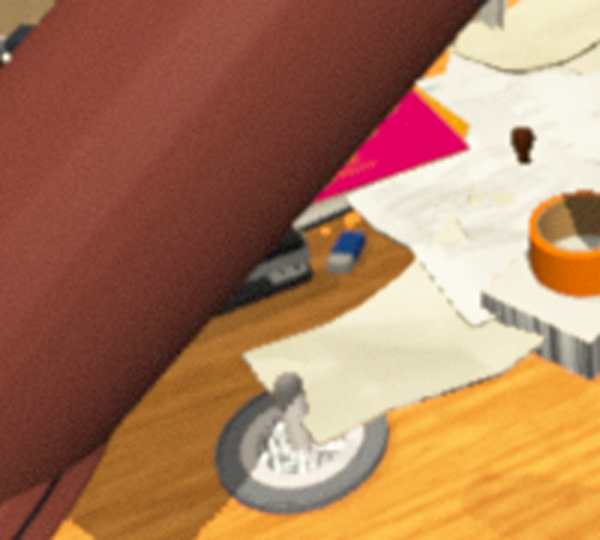

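The arm hides the bottle from the scene camera, but the post and tray are clear. I'll lower to about 3 cm above the tip and look with the wrist and top cameras.

>>> play_rows([
  [[0.4,-0.07,0.05],[0,0,0],40],
  [[0.6,0,0],[0,0,0],40],
  [[0.6,0,0],[0,0,0],40],
  [[0.6,0,0],[0,0,0],40],
  [[0.6,0,0],[0,0,0],40],
  [[0.6,0,0],[0,0,0],40],
  [[0.6,0,0],[0,0,0],40],
  [[0.6,0,0],[0,0,0],40],
  [[0.5,0,0],[0,0,0],40],
  [[0.3,0,0],[0,0,0],40],
  [[0,0,0],[0,0,0],40],
  [[0,0,0],[0,0,0],40],
])

```text
t: 26.95
ee_pos: [0.3997, 0.3752, 0.217]
eef_rot: [0.678, 0.205, 0.677, -0.2]
wrist_force: [0.3, 0.7, -0.8]
width: 0.0554
grasp_force: 40.0
```

```bash
python3 - <<'E'
from h import *
show(); print(np.round(manip.state()['joint_positions'],2))
s,p,r=st(); g=p+r.apply([0,0,.164]); print("grasp",g)
a=marks("wrist",["bottle_mouth","post_tip"]);b=marks("top",["bottle_base","bottle_mouth"])
print("proj",proj(a,[[.535,.288,.075],[.535,.288,.008],g+[0,0,-.113]]))
cv2.imwrite("pics/8.png",a["frame"])
E
```

```text
t 26.95 p [0.3997 0.3752 0.217 ] w 0.0554 gf 39.96309739770368 F [ 0.3  0.7 -0.8]
R [[0.003, 0.548, 0.837], [0.006, 0.837, -0.548], [-1.0, 0.007, -0.001]]
[-0.61  0.73 -0.68  1.97  1.66  2.02 -1.02]
grasp [0.53693248 0.28535131 0.2169401 ]
wrist bottle_mouth [([0.5364, 0.2843, 0.1035], 0.83)]
wrist post_tip []
top bottle_base [([0.5374, 0.2862, 0.2438], 0.88)]
top bottle_mouth [([0.5371, 0.288, 0.107], 0.78)]
proj [[ 257.38089165  -79.28028213]
 [ 255.29949153 -334.24734284]
 [ 255.34107706    9.27486562]]
```

View pics/8.png

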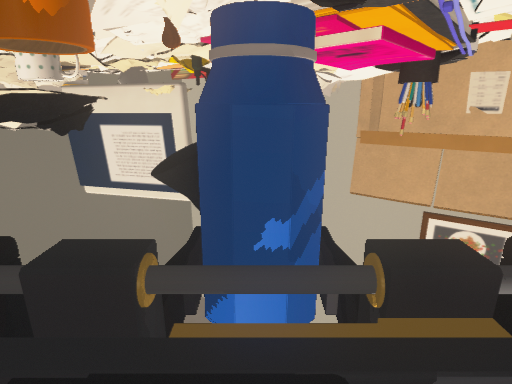

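The wrist picture is upside down. It shows the bottle centred between the fingers and upright, with its rim at about (263,10). Now a small correction and a gentle lowering.

>>> play_rows([
  [[0,0.04,-0.11],[0,0,0],40],
  [[0.2,0,0],[0,0,0],40],
  [[0.2,0,0],[0,0,0],40],
  [[0.2,0,0],[0,0,0],40],
  [[0.2,0,0],[0,0,0],40],
  [[0.2,0,0],[0,0,0],40],
  [[0.2,0,0],[0,0,0],40],
  [[0.2,0,0],[0,0,0],40],
  [[0.2,0,0],[0,0,0],40],
  [[0,0,0],[0,0,0],40],
])

```text
t: 28.25
ee_pos: [0.3981, 0.3775, 0.1761]
eef_rot: [0.678, 0.204, 0.677, -0.2]
wrist_force: [-0.2, -0.3, -2.4]
width: 0.0553
grasp_force: 40.0
```

```bash
python3 - <<'E'
from h import *
show(); print(np.round(manip.state()['joint_positions'],2))
s,p,r=st(); g=p+r.apply([0,0,.164]); print("grasp",g)
b=marks("top",["bottle_base","bottle_mouth","stand"])
c=marks("scene",["post_tip","stand","bottle_mouth"])
f=np.hstack([cv2.resize(b["frame"][165:265,95:195],(400,400)),cv2.resize(c["frame"][200:320,80:200],(400,400))]);cv2.imwrite("pics/9.png",f)
E
```

```text
t 28.25 p [0.3981 0.3775 0.1761] w 0.0553 gf 39.963288833387196 F [-0.2 -0.3 -2.4]
R [[0.002, 0.548, 0.837], [0.006, 0.837, -0.548], [-1.0, 0.006, -0.001]]
[-0.64  0.81 -0.65  1.95  1.67  2.03 -1.09]
grasp [0.53525885 0.28764316 0.17590272]
top bottle_base [([0.536, 0.2872, 0.2025], 0.9), ([0.5624, 0.0196, 0.0005], 0.73)]
top bottle_mouth [([0.5378, 0.2891, 0.0655], 0.91), ([0.5604, 0.2724, 0.1327], 0.27)]
top stand [([0.5375, 0.2908, 0.0008], 0.66), ([0.5631, 0.0209, -0.0011], 0.19)]
scene post_tip []
scene stand [([0.538, 0.2871, 0.001], 0.6)]
scene bottle_mouth []
```

View pics/9.png

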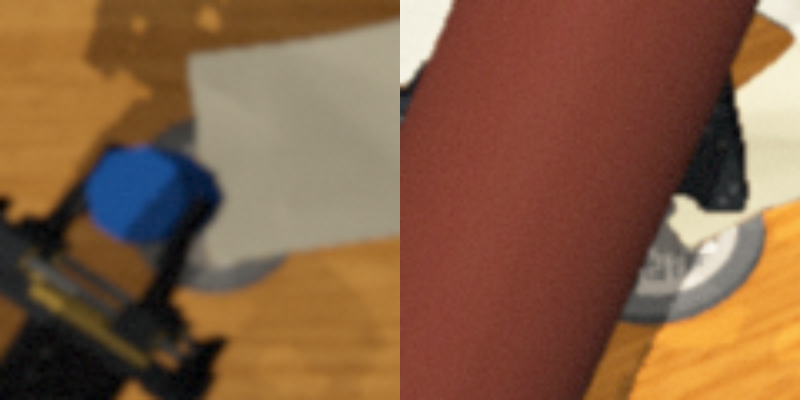

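No side force with the rim about 12 mm below the tip, so the post is inside the mouth. I'm lowering further.

>>> play_rows([
  [[0.2,0,0],[0,0,0],40],
  [[0.2,0,0],[0,0,0],40],
  [[0.2,0,0],[0,0,0],40],
  [[0.2,0,0],[0,0,0],40],
  [[0.2,0,0],[0,0,0],40],
  [[0.2,0,0],[0,0,0],40],
  [[0.2,0,0],[0,0,0],40],
  [[0.2,0,0],[0,0,0],40],
  [[0.2,0,0],[0,0,0],40],
  [[0.08,0,0],[0,0,0],40],
  [[0,0,0],[0,0,0],40],
])

```text
t: 29.75
ee_pos: [0.3982, 0.3779, 0.1295]
eef_rot: [0.678, 0.204, 0.677, -0.2]
wrist_force: [1.0, -0.3, -1.8]
width: 0.0556
grasp_force: 40.0
```

>>> play_rows([
  [[0.06,0,0],[0,0,0],40],
  [[0.06,0,0],[0,0,0],40],
  [[0.06,0,0],[0,0,0],40],
  [[0.04,0,0],[0,0,0],40],
  [[0,0,0],[0,0,0],40],
])

```text
t: 30.25
ee_pos: [0.3983, 0.3779, 0.1242]
eef_rot: [0.678, 0.205, 0.677, -0.2]
wrist_force: [-0.2, 0.5, -2.1]
width: 0.0554
grasp_force: 40.0
```

>>> play_rows([
  [[0.04,0,0],[0,0,0],40],
  [[0.04,0,0],[0,0,0],40],
  [[0.04,0,0],[0,0,0],40],
  [[0,0,0],[0,0,0],40],
])

```text
t: 30.65
ee_pos: [0.3983, 0.378, 0.1212]
eef_rot: [0.678, 0.205, 0.677, -0.2]
wrist_force: [-0.5, 0.2, -1.9]
width: 0.056
grasp_force: 40.0
```

>>> play_rows([
  [[0.04,0,0],[0,0,0],40],
  [[0.04,0,0],[0,0,0],40],
  [[0,0,0],[0,0,0],40],
])

```text
t: 30.95
ee_pos: [0.3984, 0.3781, 0.1202]
eef_rot: [0.679, 0.205, 0.676, -0.2]
wrist_force: [-1.7, -0.1, 4.9]
width: 0.0558
grasp_force: 39.9
```

The rim is down on the tray (Fz +5 N). I'll release gently and back out level.

>>> play_rows([
  [[0,0,0],[0,0,0],66],
  [[0,0,0],[0,0,0],70],
  [[0,0,0],[0,0,0],80],
  [[0,0,0],[0,0,0],90],
  [[0,0,0],[0,0,0],98],
  [[0,0,0],[0,0,0],98],
  [[0,0,-0.3],[0,0,0],98],
  [[0,0,-0.5],[0,0,0],98],
  [[0,0,-0.7],[0,0,0],98],
  [[0,0,-0.7],[0,0,0],98],
  [[0,0,-0.7],[0,0,0],98],
  [[0,0,-0.7],[0,0,0],98],
  [[0,0,-0.7],[0,0,0],98],
  [[0,0,-0.4],[0,0,0],98],
  [[0,0,0],[0,0,0],98],
])

```text
t: 32.45
ee_pos: [0.2981, 0.4437, 0.1195]
eef_rot: [0.678, 0.204, 0.678, -0.198]
wrist_force: [0.1, -0.2, 1.0]
width: 0.0855
grasp_force: 0.0
```

```bash
python3 - <<'E'
from h import *
show()
b=marks("top",["bottle_base","bottle_mouth","tape","stapler"])
c=marks("wrist",["bottle_base","bottle_mouth"])
f=np.hstack([cv2.resize(b["frame"][165:265,95:295],(500,250)),cv2.resize(c["frame"],(300,250))]);cv2.imwrite("pics/10.png",f)
E
```

```text
t 32.45 p [0.2981 0.4437 0.1195] w 0.0855 gf 0.0 F [ 0.1 -0.2  1. ]
R [[0.003, 0.545, 0.838], [0.007, 0.838, -0.545], [-1.0, 0.007, -0.002]]
top bottle_base [([0.536, 0.2907, 0.1473], 0.91)]
top bottle_mouth []
top tape [([0.5633, 0.0188, 0.047], 0.87)]
top stapler [([0.7351, 0.3094, -0.0012], 0.8)]
wrist bottle_base [([0.533, 0.2904, 0.1456], 0.63)]
wrist bottle_mouth [([0.5349, 0.2901, 0.0071], 0.6), ([0.5337, 0.2854, 0.0094], 0.17)]
```

View pics/10.png

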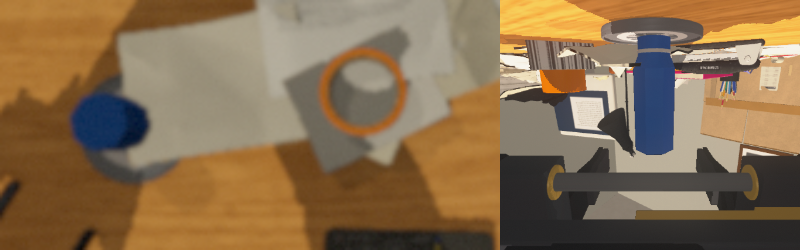

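The bottle stands upright and centred on the tray, with its base at z≈0.147. The tape is flat on the middle of the box and the arm is clear, so I'm handing in.

```bash
python3 -c "
from cell import manip
print(manip.hand_in())"
```

```text
the job is handed in; nothing more can be done
None
```

The tape is flat on the middle of the striped box and the bottle is mouth down over the post with its rim on the tray. I handed the job in after about 32 s of robot time; the hand-in returned no verdict.

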